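# Clamp a ceramic tube on its stand with a U-bolt

## Robot

A 7-joint arm with a two-finger parallel gripper is mounted at the origin on the work surface. World frame = base frame: x ahead of the robot, y to its left, z up, the work surface at z = 0. Lengths are in mm, angles in rad, forces in N, time in s.
With the tool pointing down it reaches from about 400 to 875 mm from the base axis. Payload 4.4 kg.
Tool frame: the origin (TCP) lies between the finger pads; the fingertips stand 22 mm ahead of it and the grasp point (between the pads) lies 3 mm ahead of it; z points along the fingers, y is the line along which they close (so a half turn about z gives the same grasp; the last joint's range is limited). The gripper opens to 85 mm and grips with 20 to 120 N. Pads are 22 mm wide; open, the fingers measure 114 mm over their backs; the gripper's body (76 mm by 85 mm) begins 54 mm behind the grasp point. The pads swing forward as they close: fully open they stand 13 mm farther back than shut.
Start: joints at [-0.066, 0.628, 0.038, 1.517, -0.027, 0.996, -0.02], TCP at [650.013, 0.026, 253.313] pointing down, gripper open.
Joint ranges: [-3.06, 3.06], [-0.37, 2.12], [-1.25, 1.32], [0.18, 2.47], [-1.1, 4.24], [0.23, 1.98], [-2.94, 2.94]. Speed limits (rad/s): [2.57, 2.57, 3.14, 3.14, 3.14, 3.14, 3.14].

## Interface

Orientations are given as [roll, pitch, yaw] about the fixed x, y, z axes, in that order (R = Rz(yaw) Ry(pitch) Rx(roll)).
In Python, from cell import ctrl gives the robot as it stands.
- The arm moves only by the tool step_arm, never from a script. Its argument "plan" is a list of rows, each an object of numbers: "dx", "dy", "dz": the shift along the tool's x, y, z scaled (see below); "ax", "ay", "az": the turn, a rotation vector about the tool's x, y, z scaled (see below); "gripper": the opening, from 0 (shut) to 1 (fully open). A call has 1 to 20 rows; each row shifts and turns the commanded pose from where the row before left it, along the tool's axes as they then stand; what a row does not reach is not made up. The controller multiplies each number of a shift by 0.3 m and each number of a turn by 90 degrees. A row lasts 1/8 s, in which the tool goes at most 62.5 mm and 10.7 degrees, less where a joint would pass 70% of its speed; a pose out of reach is approached as far as the arm can. A call with a number of a shift or a turn outside -1 to 1 is refused whole. A call with a gripper value outside its range is refused whole. The fingers move at their own pace and stop on an object; the grip force is fixed at half the most. Time passes only in rows, so rows that do not move let the fingers close. It gives the time, the measured TCP pose, the force, the opening and the grip force at its end, in the units of the state.
- ctrl.read_state(): the state, without advancing time (a new reading comes with each control period).
- ctrl.get_image(name): name is "scene" or "side" or "wrist"; returns a dict with "color" (400x640x3 uint8, red, green, blue), "range_z" (400x640 float32, mm along the optical axis (not along the pixel's ray), 0 where there is no reading), "fx", "fy", "cx", "cy" (pixels), "T" (4x4, takes a point from camera to world coordinates); the wrist camera has in their place "T_tool_cam" (4x4, takes a point from camera to tool coordinates, whose origin is the TCP and whose axes are the flange's). Camera axes: x right, y down, z forward; pixel columns grow to the right and rows downward; lengths in mm; the calibration is good to about 2 mm. A picture is of the moment at which its call begins: read the wrist's pose just before it.
- ctrl.finish_job(): hands the job in; it is judged then, once.
The state is a dict: "clock": time; "qpos": joint angles; "qd": joint speeds; "tau": joint torques, N m; "eef_pos": TCP position; "tool_rot": TCP orientation; "force": force on the tool from outside, world axes, zero at the start; "torque": the same for the moment, N m; "width": finger opening in mm; "gripper_force": force on a finger pad.
Only numpy, scipy, OpenCV 4.12 (cv2) and the standard library are available. Lean on these libraries where they do the work, as an engineer would, in place of code of your own. Each camera call takes 0.05 s, during which the arm holds its last target. There are 200 camera calls.

## Task

On the lab bench, take the wide U-bolt out of its wooden stand, bring it down astride the white ceramic tube and pass both of its legs through the two holes of the plate under the tube; the plate may sit anywhere in its slide, so feel for the holes. Then press the U-bolt straight down until the stiff saddle with the tube has gone fully down to its stop, and let go. The tube is brittle: never bear on the tube or its stand with the U-bolt with more than 30 N, and leave everything else where it is.

Things in the scene. Friction and masses are not known exactly. Their poses are not given: they have to be found in the camera images.
- ubolt_grip (a point): Centre of the grip lug on the bow of the wide U-bolt (loose, 90 g). Axes: z up the lug, x across the two legs, y normal to the U. The lug is a black block 26 (x) by 12 (y) by 36 mm high (z); grasp it across its 12 mm, fingers closing along y. The leg tips lie 100 mm below this point, the underside of the bow 28 mm below. At the start this point is 105 mm above the table.
- ubolt_bow (a point): Middle of the underside of the wide U-bolt's rubber-sleeved bow, which comes to bear on the tube; 28 mm below the lug's centre, same axes. The legs are 8 mm thick with flat, 1 mm chamfered tips 72 mm below this point, centre lines at x = -24 and +24 mm, inner gap 40 mm. The sleeve is 12 mm thick.
- stand_a: Fixed wooden block 84 x 40 x 45 mm high in whose two holes (40 mm deep, 1 mm play round the legs) the wide U-bolt stands upright, leaning up to 3 degrees; lift it straight up over 40 mm to free it. Origin: centre of the underside. The narrow U-bolt stands in a like block; the two may be swapped.
- small_ubolt: The narrow U-bolt, not to be used: same lug and height, but its legs are only 33 mm apart (centre lines). Origin at the level of the leg tips, midway between the legs.
- bracket: The clamp stand, fixed to the table: grey foot 150 (x) by 136 (y) by 10 mm high with two dark steel cheeks, inner faces at x = -51 and +51 mm, 62 mm high. Origin: centre of its underside, z up. A white ceramic tube (diameter 32, length 200 mm) lies along y over the origin on a cork saddle 28 (x) by 60 mm. The U-bolt's x axis goes along the stand's x axis, either way round.
- plate_mid (a point): Middle of the plate's slide, 60 mm above the table, axes as the stand. The plate, 101 (x) by 90 (y) by 12 mm thick, top at this height, has two through holes, diameter 10.5 mm, at x = -24 and +24 mm, both in the middle of its y. It is locked anywhere from y = -18 to +18 mm of this point, which is not measured: find the holes by eye or by sliding the leg tips on it along y.
- saddle (a joint): How far the saddle with the tube is pressed down (m): 0 is up (tube top 118 mm above the table), 0.016 is down on its stop (tube top 102 mm). Starts between 0 and 0.008. Stiff: about 9 N push it down, and it stays where it is left. With the U-bolt home on the stopped tube, the lug's centre is 130 mm above the table.
- flask: Round glass flask (90 mm wide) on a cork ring, 162 mm high, bystander; origin centre of its underside.
- beaker: Glass beaker, 72 mm wide, 85 mm high, bystander; origin centre of its underside.
- washbottle: White plastic bottle, 64 mm wide, 170 mm high, bystander; origin centre of its underside.
- jar: Amber jar, 60 mm wide, 85 mm high, bystander; origin centre of its underside.
- wrench: Steel wrench lying on the table, bystander.
- stopper: Black rubber stopper, 30 mm wide, 24 mm high, bystander; origin centre of its underside.

How it is judged:
By the outcome, as a careful person would: the job done as asked, in the order asked, and still so for the second after the job is handed in, with the robot touching nothing.
It also fails if it takes over 61 s, if anything falls off the work surface, if the arm or the gripper's body presses on something with over 40 N, if the wrist force passes 120 N, or if a joint passes its speed limit or range.

## Working session

There is one attempt and no reset: what is moved stays moved. The work goes in short steps, Python scripts to look and compute and a tool call to move; the robot and the scene stay as the last step left them, time stands still between calls to the robot, and variables do not carry over. Pictures are saved under pics/ and viewed, at most 10 in all, crops included, and the job is handed in when it is done.

Besides the shell and the picture viewer there is one more tool, called after "Emit:" by a JSON object that holds its "method" and its "body", one argument or row to a line. step_arm: Moves the arm, as the interface text tells. Shifts and turns lie within -1 to 1; 1 stands for 0.3 m of shift or 90 degrees of turn. Its arguments: {"type":"object","properties":{"plan":{"type":"array"}},"required":["plan"]}

```bash
mkdir -p pics; ls; cat > h.py <<'E'
from cell import ctrl
import numpy as np, cv2
def grab(n):
    s=ctrl.read_state(); im=ctrl.get_image(n); return s,im
def cloud(im,T):
    z=im["range_z"]; v,u=np.mgrid[:400,:640]
    P=np.stack([(u-im["cx"])/im["fx"]*z,(v-im["cy"])/im["fy"]*z,z],-1)
    W=P@T[:3,:3].T+T[:3,3]; W[z==0]=np.nan
    return W
E
python3 - <<'E'
from h import *
s=ctrl.read_state(); print({k:np.round(v,3) for k,v in s.items()})
ims=[]
for n in("scene","side"):
    s,im=grab(n); np.savez(n+'0.npz',**im); ims.append(im["color"]); print(n,im["fx"],np.round(im["T"],3).tolist())
    cv2.imwrite(f'pics/{n}0.png',im["color"][:,:,::-1])
E
```

```text
pics
{'clock': np.float64(0.0), 'qpos': array([-0.066,  0.629,  0.038,  1.518, -0.027,  0.996, -0.02 ]), 'qd': array([-0.001, -0.001, -0.   ,  0.001, -0.002,  0.002,  0.002]), 'tau': array([-1.0000e-03, -5.6341e+01,  1.2260e+00, -1.9345e+01,  1.1000e-02,
        1.1000e-02, -0.0000e+00]), 'eef_pos': array([6.49436e+02, 3.30000e-02, 2.52399e+02]), 'tool_rot': array([-3.14 , -0.   ,  1.571]), 'force': array([-0.1  ,  0.429, -0.302]), 'torque': array([ 0.021, -0.024,  0.021]), 'gripper_force': np.float64(0.0), 'width': np.float64(85.236)}
scene 378.1128365740241 [[0.019, 0.831, -0.555, 1374.94], [1.0, -0.015, 0.013, -33.86], [0.003, -0.556, -0.832, 1254.535], [0.0, 0.0, 0.0, 1.0]]
side 427.1857472424864 [[-0.905, -0.192, 0.379, 126.823], [-0.425, 0.441, -0.79, 991.69], [-0.015, -0.877, -0.481, 724.648], [0.0, 0.0, 0.0, 1.0]]
```

View pics/scene0.png

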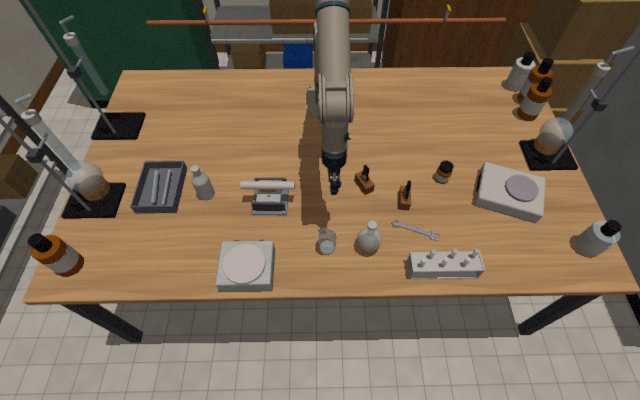

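View pics/side0.png

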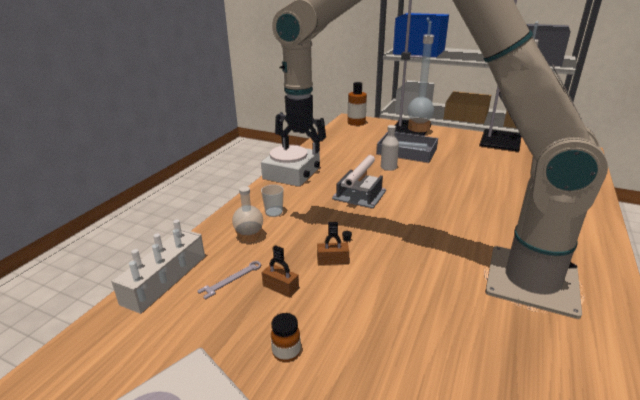

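The scene shows stand blocks at (365,182) and (405,197) and the bracket at (269,195). In the side view the blocks are at (333,250) and (280,278). I'll localise these and zoom in to tell the wide bolt from the narrow one.

```bash
python3 - <<'E'
from h import *
a=np.load('side0.npz'); b=np.load('scene0.npz')
c1=a["color"][210:300,250:370]; c2=b["color"][155:225,340:430]; c3=b["color"][165:225,230:310]
r=lambda c,f:cv2.resize(c,None,fx=f,fy=f,interpolation=cv2.INTER_CUBIC)
o=np.zeros((590,800,3),np.uint8)
for c,f,x,y in((c1,3.3,0,0),(c2,4,400,0),(c3,4.5,0,300)):
    k=r(c,f);k=k[:590-y,:800-x]; o[y:y+k.shape[0],x:x+k.shape[1]]=k
c4=a["color"][145:215,320:400];k=r(c4,4.1)[:290,:];o[300:300+k.shape[0],400:400+k.shape[1]]=k
cv2.imwrite('pics/crop1.png',o[:,:,::-1])
W=cloud(b,b["T"])
def reg(W,u0,u1,v0,v1,zl,zh):
    P=W[v0:v1,u0:u1].reshape(-1,3);return P[(P[:,2]>zl)&(P[:,2]<zh)]
V=cloud(a,a["T"])
for nm,W_,r1,r2 in(("scene",W,(350,380,160,200),(393,418,175,215)),("side",V,(312,355,220,270),(258,304,245,298))):
  for r_ in(r1,r2):
    for zl,zh in((36,52),(85,130)):
        P=reg(W_,*r_,zl,zh)
        if len(P)>5:
            rc=cv2.minAreaRect(P[:,:2].astype(np.float32));print(nm,r_,zl,len(P),np.round(P.mean(0),1),np.round(rc[0],1),np.round(rc[1],1),round(rc[2],1),round(P[:,2].max(),1))
P=reg(W,235,300,170,220,0,200)
for zl,zh in((5,16),(50,75),(95,135)):
    Q=P[(P[:,2]>zl)&(P[:,2]<zh)]; rc=cv2.minAreaRect(Q[:,:2].astype(np.float32));print("br",zl,len(Q),np.round(Q.mean(0),1),np.round(rc[0],1),np.round(rc[1],1),round(rc[2],1),np.percentile(Q[:,2],[2,50,98]).round(1))
E
```

```text
scene (350, 380, 160, 200) 36 163 [498.9 130.1  44.6] [491.7 130.5] [89.3 41.8] 27.3 51.7
scene (350, 380, 160, 200) 85 53 [496.1 130.5 109.4] [492.9 130.3] [27.2 12.8] 26.8 127.2
scene (393, 418, 175, 215) 36 158 [576.4 280.5  44.7] [567.2 283.9] [40.  92.8] 82.4 51.9
scene (393, 418, 175, 215) 85 48 [575.6 281.9 112.2] [575.9 282.2] [12.  31.5] 85.9 128.5
side (312, 355, 220, 270) 36 344 [489.6 138.4  44. ] [491.3 134.9] [83.8 45.8] 28.0 51.6
side (312, 355, 220, 270) 85 141 [490.2 137.5 107.4] [491.1 135.2] [23.6 14.3] 24.9 124.5
side (258, 304, 245, 298) 36 425 [564.7 291.   43.9] [568.3 286.8] [43.8 87.7] 83.0 51.2
side (258, 304, 245, 298) 85 172 [565.7 289.7 106.3] [566.3 286.9] [15.  31.2] 80.2 124.8
br 5 400 [ 568.2 -238.7    9.5] [ 528.9 -258.1] [237.3 262. ] 0.8 [ 5.1  9.4 14.9]
br 50 492 [ 568.2 -240.4   60.8] [ 552. -242.] [122.1 129.8] 88.6 [52.7 60.9 71.3]
br 95 421 [ 558.8 -239.3  108.3] [ 556.5 -240.4] [ 32.  200.3] 0.0 [ 96.1 109.5 116.4]
```

View pics/crop1.png

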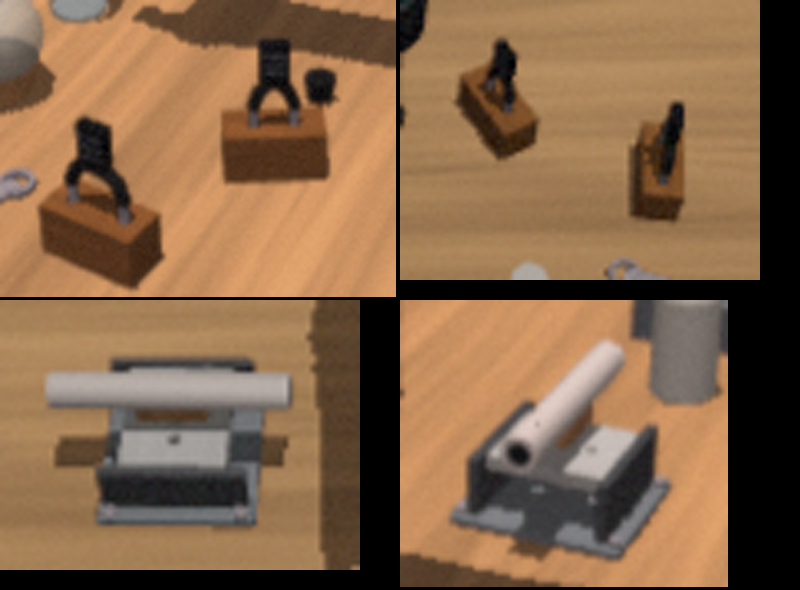

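The crops show the far block (side view 333,250) has close legs, so it holds the narrow bolt. The block at about (567,285) has legs about 48 mm apart, so it holds the wide bolt. A plate hole is also visible at about scene pixel (268.7,196). I'll move above the wide bolt.

Emit:
{"method": "step_arm", "body": {
  "plan": [
    {"dx": 0.16, "dy": -0.045},
    {"dx": 0.16, "dy": -0.045},
    {"dx": 0.16, "dy": -0.045},
    {"dx": 0.16, "dy": -0.045},
    {"dx": 0.16, "dy": -0.045},
    {"dx": 0.153, "dy": -0.045},
    {"az": -0.115},
    {"az": -0.115},
    {"az": -0.115},
    {"az": -0.115},
    {"az": -0.115},
    {"az": -0.115},
    {"az": -0.115},
    {"az": -0.115},
    {},
    {}
  ]
}}

```text
invalid input
```

```bash
cat >> h.py <<'E'
from scipy.spatial.transform import Rotation as Ro
def Ttool(s):
    T=np.eye(4); T[:3,:3]=Ro.from_euler('xyz',s["tool_rot"]).as_matrix(); T[:3,3]=s["eef_pos"]; return T
def pts(P,zl,zh): return P[(P[:,2]>zl)&(P[:,2]<zh)]
def rect(Q):
    rc=cv2.minAreaRect(Q[:,:2].astype(np.float32)); return len(Q),np.round(Q.mean(0),1),np.round(rc[0],1),np.round(rc[1],1),round(rc[2],1),Q[:,2].max().round(1)
E
python3 - <<'E'
from h import *
s,im=grab("wrist"); np.savez('w1.npz',**im)
T=Ttool(s)@im["T_tool_cam"]; print(s["eef_pos"].round(1),s["tool_rot"].round(3),s["qpos"].round(2),s["force"].round(2)); print(T.round(2).tolist(), im["fx"])
cv2.imwrite('pics/w1.png',im["color"][:,:,::-1])
W=cloud(im,T).reshape(-1,3)
W=W[(abs(W[:,0]-568)<70)&(abs(W[:,1]-286)<45)]
for z in((-5,5),(38,50),(60,80),(85,100),(100,118),(118,130)):
    Q=pts(W,*z)
    if len(Q)>5: print(z,rect(Q))
E
```

```text
[649.5   0.  252.5] [-3.14   0.     1.571] [-0.07  0.63  0.04  1.52 -0.03  1.   -0.02] [-0.1   0.98 -1.02]
[[1.0, -0.0, -0.0, 650.06], [-0.0, -0.95, -0.3, 77.07], [-0.0, 0.3, -0.95, 372.4], [0.0, 0.0, 0.0, 1.0]] 310.87979688486047
```

View pics/w1.png

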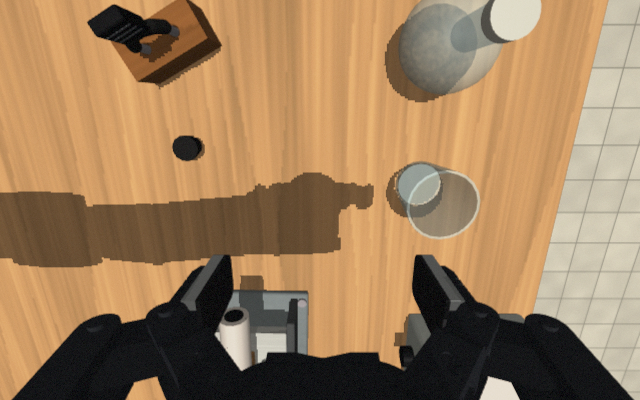

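The call was refused, so I'll give every key in each row. The wrist picture shows the narrow bolt's stand at top left and the tube and plate of the bracket at bottom left (235,330).

Emit:
{"method": "step_arm", "body": {
  "plan": [
    {"dx": 0.16, "dy": -0.045, "dz": 0, "ax": 0, "ay": 0, "az": 0, "gripper": 1},
    {"dx": 0.16, "dy": -0.045, "dz": 0, "ax": 0, "ay": 0, "az": 0, "gripper": 1},
    {"dx": 0.16, "dy": -0.045, "dz": 0, "ax": 0, "ay": 0, "az": 0, "gripper": 1},
    {"dx": 0.16, "dy": -0.045, "dz": 0, "ax": 0, "ay": 0, "az": 0, "gripper": 1},
    {"dx": 0.16, "dy": -0.045, "dz": 0, "ax": 0, "ay": 0, "az": 0, "gripper": 1},
    {"dx": 0.153, "dy": -0.045, "dz": 0, "ax": 0, "ay": 0, "az": 0, "gripper": 1},
    {"dx": 0, "dy": 0, "dz": 0, "ax": 0, "ay": 0, "az": -0.115, "gripper": 1},
    {"dx": 0, "dy": 0, "dz": 0, "ax": 0, "ay": 0, "az": -0.115, "gripper": 1},
    {"dx": 0, "dy": 0, "dz": 0, "ax": 0, "ay": 0, "az": -0.115, "gripper": 1},
    {"dx": 0, "dy": 0, "dz": 0, "ax": 0, "ay": 0, "az": -0.115, "gripper": 1},
    {"dx": 0, "dy": 0, "dz": 0, "ax": 0, "ay": 0, "az": -0.115, "gripper": 1},
    {"dx": 0, "dy": 0, "dz": 0, "ax": 0, "ay": 0, "az": -0.115, "gripper": 1},
    {"dx": 0, "dy": 0, "dz": 0, "ax": 0, "ay": 0, "az": -0.115, "gripper": 1},
    {"dx": 0, "dy": 0, "dz": 0, "ax": 0, "ay": 0, "az": -0.115, "gripper": 1},
    {"dx": 0, "dy": 0, "dz": 0, "ax": 0, "ay": 0, "az": 0, "gripper": 1}
  ]
}}

```text
clock: 2.02
eef_pos: [568.9, 285.6, 252.9]
tool_rot: [-3.142, -0.001, 3.014]
force: [0.5, 0.3, 0.2]
width: 85.6
gripper_force: 0.0
```

```bash
python3 - <<'E'
from h import *
s,im=grab("wrist"); np.savez('w1.npz',**im)
T=Ttool(s)@im["T_tool_cam"]; print(s["eef_pos"].round(1),s["tool_rot"].round(3),s["qpos"].round(2)); 
cv2.imwrite('pics/w2.png',im["color"][:,:,::-1])
W=cloud(im,T).reshape(-1,3)
W=W[(abs(W[:,0]-568)<70)&(abs(W[:,1]-286)<45)]
for z in((38,50),(60,80),(85,100),(100,118),(118,130)):
    Q=pts(W,*z)
    if len(Q)>5: print(z,rect(Q))
E
```

```text
[568.9 285.6 252.9] [-3.142e+00 -1.000e-03  3.014e+00] [-0.3   0.63 -0.36  1.55  0.24  1.01  0.72]
(38, 50) (2019, array([564.1, 284.8,  44.1]), array([569.7, 284. ]), array([40. , 84.5]), 82.3, np.float64(46.6))
(60, 80) (138, array([545. , 287.5,  72.4]), array([546.3, 287.2]), array([11. , 12.8]), 81.5, np.float64(79.9))
(85, 100) (83, array([556.1, 286. ,  90.2]), array([555.9, 286.4]), array([12. ,  6.9]), 75.6, np.float64(99.6))
(100, 118) (86, array([559. , 284.1, 110.2]), array([563.1, 281. ]), array([10. , 21.4]), 45.7, np.float64(118.0))
(118, 130) (412, array([569. , 284.4, 121.9]), array([569.6, 284.3]), array([11.2, 26.6]), 82.7, np.float64(124.0))
```

View pics/w2.png

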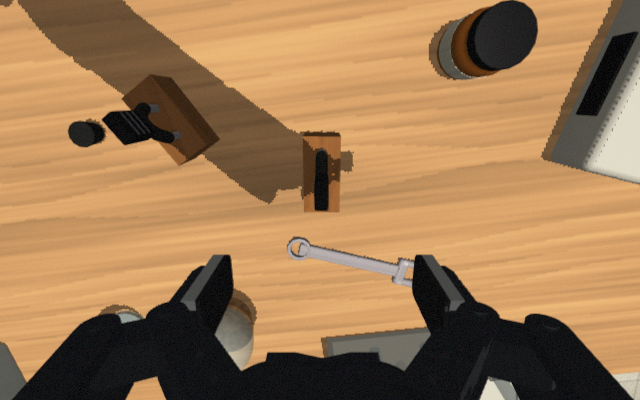

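The wide bolt's lug is at (320,180) between the fingers. Its lean is negligible and its yaw matches the tool's. I'll descend, then close.

Emit:
{"method": "step_arm", "body": {
  "plan": [
    {"dx": -0.003, "dy": -0.004, "dz": 0.1, "ax": 0, "ay": 0, "az": 0, "gripper": 1},
    {"dx": 0, "dy": 0, "dz": 0.1, "ax": 0, "ay": 0, "az": 0, "gripper": 1},
    {"dx": 0, "dy": 0, "dz": 0.1, "ax": 0, "ay": 0, "az": 0, "gripper": 1},
    {"dx": 0, "dy": 0, "dz": 0.08, "ax": 0, "ay": 0, "az": 0, "gripper": 0.6},
    {"dx": 0, "dy": 0, "dz": 0.06, "ax": 0, "ay": 0, "az": 0, "gripper": 0.4},
    {"dx": 0, "dy": 0, "dz": 0.03, "ax": 0, "ay": 0, "az": 0, "gripper": 0.35},
    {"dx": 0, "dy": 0, "dz": 0, "ax": 0, "ay": 0, "az": 0, "gripper": 0.35},
    {"dx": 0, "dy": 0, "dz": 0, "ax": 0, "ay": 0, "az": 0, "gripper": 0.2},
    {"dx": 0, "dy": 0, "dz": 0, "ax": 0, "ay": 0, "az": 0, "gripper": 0},
    {"dx": 0, "dy": 0, "dz": 0, "ax": 0, "ay": 0, "az": 0, "gripper": 0},
    {"dx": 0, "dy": 0, "dz": 0, "ax": 0, "ay": 0, "az": 0, "gripper": 0},
    {"dx": 0, "dy": 0, "dz": 0, "ax": 0, "ay": 0, "az": 0, "gripper": 0}
  ]
}}

```text
clock: 3.58
eef_pos: [570.4, 284.9, 113.4]
tool_rot: [3.141, 0.002, 3.016]
force: [-1.1, -1.0, 6.3]
width: 11.2
gripper_force: 60.2
```

Gripped (60 N on the pads, width 11.2). Now I'll lift straight up, turn to the bracket's axes and go near the bracket.

Emit:
{"method": "step_arm", "body": {
  "plan": [
    {"dx": 0, "dy": 0, "dz": -0.05, "ax": 0, "ay": 0, "az": 0, "gripper": 0},
    {"dx": 0, "dy": 0, "dz": -0.08, "ax": 0, "ay": 0, "az": 0, "gripper": 0},
    {"dx": 0, "dy": 0, "dz": -0.1, "ax": 0, "ay": 0, "az": 0, "gripper": 0},
    {"dx": 0, "dy": 0, "dz": -0.15, "ax": 0, "ay": 0, "az": 0, "gripper": 0},
    {"dx": 0, "dy": 0, "dz": -0.12, "ax": 0, "ay": 0, "az": 0, "gripper": 0},
    {"dx": 0, "dy": 0, "dz": -0.1, "ax": 0, "ay": 0, "az": 0, "gripper": 0},
    {"dx": 0, "dy": 0, "dz": 0, "ax": 0, "ay": 0, "az": -0.08, "gripper": 0},
    {"dx": 0.047, "dy": -0.14, "dz": 0, "ax": 0, "ay": 0, "az": 0, "gripper": 0},
    {"dx": 0, "dy": -0.19, "dz": 0, "ax": 0, "ay": 0, "az": 0, "gripper": 0},
    {"dx": 0, "dy": -0.19, "dz": 0, "ax": 0, "ay": 0, "az": 0, "gripper": 0},
    {"dx": 0, "dy": -0.19, "dz": 0, "ax": 0, "ay": 0, "az": 0, "gripper": 0},
    {"dx": 0, "dy": -0.19, "dz": 0, "ax": 0, "ay": 0, "az": 0, "gripper": 0},
    {"dx": 0, "dy": -0.19, "dz": 0, "ax": 0, "ay": 0, "az": 0, "gripper": 0},
    {"dx": 0, "dy": -0.19, "dz": 0, "ax": 0, "ay": 0, "az": 0, "gripper": 0},
    {"dx": 0, "dy": -0.17, "dz": 0, "ax": 0, "ay": 0, "az": 0, "gripper": 0},
    {"dx": 0, "dy": -0.1, "dz": 0, "ax": 0, "ay": 0, "az": 0, "gripper": 0},
    {"dx": 0, "dy": 0, "dz": 0, "ax": 0, "ay": 0, "az": 0, "gripper": 0},
    {"dx": 0, "dy": 0, "dz": 0, "ax": 0, "ay": 0, "az": 0, "gripper": 0}
  ]
}}

```text
clock: 5.82
eef_pos: [555.6, -179.0, 292.6]
tool_rot: [3.14, 0.0, -3.141]
force: [-0.3, 0.7, -0.9]
width: 11.4
gripper_force: 59.3
```

```bash
python3 - <<'E'
from h import *
s,im=grab("wrist"); np.savez('w3.npz',**im)
T=Ttool(s)@im["T_tool_cam"]; np.save('T3.npy',T);print(s["eef_pos"].round(1),s["tool_rot"].round(3),s["qpos"].round(2),s["force"].round(2),s["torque"].round(2)); 
cv2.imwrite('pics/w3.png',im["color"][:,:,::-1])
W=cloud(im,T).reshape(-1,3)
W=W[(abs(W[:,0]-556)<85)&(abs(W[:,1]+240)<120)]
for z in((5,14),(56,65),(95,125)):
    Q=pts(W,*z)
    if len(Q)>5: print(z,rect(Q),np.percentile(Q[:,2],[10,50,98]).round(1))
E
```

```text
[ 555.6 -179.   292.6] [ 3.14   0.    -3.141] [ 0.51  0.51 -0.38  1.65  0.21  1.02  1.63] [-0.31  0.69 -0.85] [ 0.03 -0.03  0.03]
(5, 14) (2350, array([ 507. , -230.7,    9.2]), array([ 543. , -241.3]), array([136.1, 131.2]), 88.6, np.float64(14.0)) [ 7.9  9.1 13.3]
(56, 65) (6036, array([ 544.2, -241. ,   59.7]), array([ 552.4, -241.3]), array([122.9, 122. ]), 88.6, np.float64(63.4)) [58.3 59.6 62.2]
(95, 125) (5736, array([ 549.2, -244.5,  108.2]), array([ 551.7, -241.5]), array([200.1,  30.9]), 88.6, np.float64(113.9)) [102.6 109.5 112.6]
```

View pics/w3.png

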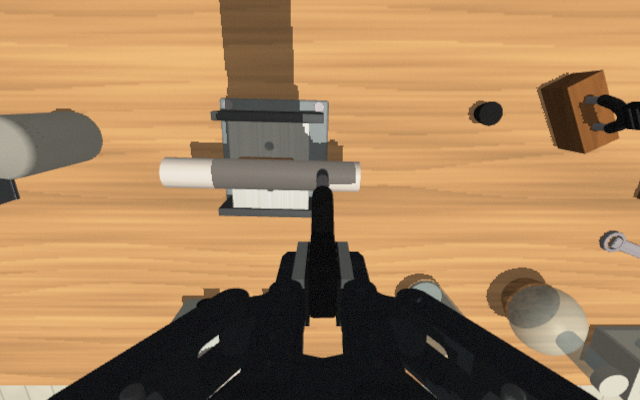

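The picture shows the far plate hole at (268,146), the near hole just below the tube at (270,188), and the near leg of the held bolt at (322,185). I'll refine these numerically.

```bash
python3 - <<'E'
from h import *
im=np.load('w3.npz'); T=np.load('T3.npy'); g=cv2.cvtColor(im["color"],cv2.COLOR_RGB2GRAY).astype(float)
fx,fy,cx,cy=[float(im[k]) for k in("fx","fy","cx","cy")]
def onplane(u,v,z):
    d=T[:3,:3]@np.array([(u-cx)/fx,(v-cy)/fy,1]); return T[:3,3]+d*(z-T[2,3])/d[2]
def blob(u0,u1,v0,v1):
    w=g[v0:v1,u0:u1]; m=np.clip(np.median(w)-w-25,0,None); V,U=np.mgrid[v0:v1,u0:u1]; return (m*U).sum()/m.sum(),(m*V).sum()/m.sum()
h1=blob(260,277,138,154); print(h1,onplane(*h1,60).round(1))
print(g[184:196,262:280].astype(int))
print("plate corner L/R:")
row=g[200,220:320].astype(int); print(row)
# predicted leg
W=cloud(im,T)
def proj(p):
    q=np.linalg.inv(T)@np.append(p,1); return (fx*q[0]/q[2]+cx,fy*q[1]/q[2]+cy)
L=W[165:260,300:345].reshape(-1,3);
for z in range(184,262,8):
    Q=pts(L,z,z+8)
    if len(Q)>4: print(z,len(Q),Q.mean(0).round(1),np.percentile(Q[:,0],5).round(1),np.ptp(Q[:,1]).round(1))
print(proj([555.6-24,-179,184]),proj([555.6+24,-179,184]))
# tube axis: circle fit, and cheeks
w=W.reshape(-1,3);w=w[(abs(w[:,0]-552)<80)&(abs(w[:,1]+241)<110)]
t=pts(w,92,122)
from scipy.optimize import least_squares
f=lambda p:np.hypot((t[:,0]-p[0]-p[1]*(t[:,1]+241))*np.cos(np.arctan(p[1])),t[:,2]-p[2])-16
r=least_squares(f,[552,0,95],loss='soft_l1');print("tube",r.x.round(3),np.degrees(r.x[1]))
c=pts(w,60.8,66); 
for s_ in(-1,1):
    q=c[(s_*(c[:,0]-552)>48)]; print(s_,rect(q))
E
```

```text
(np.float64(269.0251141552511), np.float64(145.29908675799086)) [ 528.1 -239.5   60. ]
[[112 114 111 111 113 113 114 114 114 114 110 114 114 115 112 113 114 114]
 [110 113 108 109 112 112 111 109 111 111 110 112 112 109 112 111 111 111]
 [106 107 108 108 108 109 109 108 109 109 109 108 109 106 108 108 113 109]
 [104 104 106 104 104 106 106 105 105 106 105 106 107 106 107 103 107 106]
 [ 99  96 100  97  98 100 100  99 100  99  99 102  99 101 101 102 100 101]
 [160 159 158 158 149 117  94  94  93  93  90 101 131 138 136 134 117 115]
 [215 211 208 213 207 170 101 100  88  91 112 170 198 199 202 201 194 192]
 [223 222 223 224 222 213 187 183 170 165 176 214 223 224 225 225 225 224]
 [224 223 222 222 223 223 226 225 221 213 215 221 224 224 224 224 226 224]
 [224 220 223 223 222 223 226 228 226 221 221 222 224 226 224 223 225 226]
 [225 221 221 222 223 223 228 227 226 222 222 222 224 222 224 223 225 225]
 [224 221 220 221 224 222 224 227 226 222 221 221 224 223 223 223 225 225]]
plate corner L/R:
[141 145 145 144 141 120  76  35  33  33  35  33  90 183 220 219 217 219
 219 220 218 217 219 
[... 394 characters left out ...]
00 39 [ 527.9 -179.4  204.3] 527.0 7.6
208 31 [ 528.  -179.5  211.8] 527.1 7.4
216 39 [ 528.  -179.5  219.7] 527.1 7.7
224 39 [ 527.8 -179.5  228.1] 527.2 6.8
240 147 [ 527.6 -179.6  244.9] 525.5 11.9
248 221 [ 530.3 -179.4  252.2] 527.8 11.6
256 424 [ 535.8 -179.3  260.4] 531.6 11.2
(np.float64(322.8928936774226), np.float64(173.19570107998916)) (np.float64(322.845452283142), np.float64(231.90987146212234))
tube [5.52644e+02 2.50000e-02 9.56490e+01] 1.4152902937414273
-1 (666, array([ 496.4, -240.8,   61.6]), array([ 497.3, -240. ]), array([122.8,  11.7]), 88.5, np.float64(63.4))
1 (467, array([ 608. , -247.5,   61.5]), array([ 607.6, -248.4]), array([111. ,  10.5]), 89.2, np.float64(63.4))
```

Emit:
{"method": "step_arm", "body": {
  "plan": [
    {"dx": 0.0097, "dy": -0.1, "dz": 0, "ax": 0, "ay": 0, "az": 0, "gripper": 0},
    {"dx": 0, "dy": -0.1023, "dz": 0, "ax": 0, "ay": 0, "az": 0, "gripper": 0},
    {"dx": 0, "dy": 0, "dz": 0.08, "ax": 0, "ay": 0, "az": 0.016, "gripper": 0},
    {"dx": 0, "dy": 0, "dz": 0.08, "ax": 0, "ay": 0, "az": 0, "gripper": 0},
    {"dx": 0, "dy": 0, "dz": 0.055, "ax": 0, "ay": 0, "az": 0, "gripper": 0},
    {"dx": 0, "dy": 0, "dz": 0, "ax": 0, "ay": 0, "az": 0, "gripper": 0},
    {"dx": 0, "dy": 0, "dz": 0, "ax": 0, "ay": 0, "az": 0, "gripper": 0}
  ]
}}

```text
clock: 6.75
eef_pos: [553.5, -240.7, 228.6]
tool_rot: [-3.141, 0.001, 3.117]
force: [0.8, -0.5, -1.5]
width: 11.3
gripper_force: 59.2
```

```bash
python3 - <<'E'
from h import *
s,im=grab("wrist"); np.savez('w4.npz',**im)
T=Ttool(s)@im["T_tool_cam"]; np.save('T4.npy',T);print(s["eef_pos"].round(1),s["tool_rot"].round(4),s["force"].round(2)); 
_,i2=grab("side"); np.savez('s4.npz',**i2)
o=np.zeros((580,800,3),np.uint8)
o[:300,:400]=cv2.resize(im["color"][60:210,220:420],None,fx=2,fy=2,interpolation=2)[:,:400]
k=cv2.resize(i2["color"][120:215,310:410],None,fx=4,fy=4,interpolation=2); o[:380,400:]=k[:380]
cv2.imwrite('pics/c4.png',o[:,:,::-1])
W=cloud(im,T).reshape(-1,3);c=s["eef_pos"]
w=W[(abs(W[:,0]-552)<80)&(abs(W[:,1]+241)<110)]
l=w[(abs(w[:,1]-c[1])<9)&(w[:,0]<c[0]-18)&(w[:,0]>c[0]-36)]
for z in range(110,170,8):
    Q=pts(l,z,z+8)
    if len(Q)>4: print(z,len(Q),Q.mean(0).round(1),np.percentile(Q[:,0],5).round(1),np.percentile(Q[:,1],[3,97]).round(1))
from scipy.optimize import least_squares
t=pts(w,92,114);t=t[abs(t[:,1]-c[1])>20]
f=lambda p:np.hypot((t[:,0]-p[0]-p[1]*(t[:,1]+241)),t[:,2]-p[2])-16
r=least_squares(f,[552,0.02,95],loss='soft_l1');print("tube",r.x.round(3),np.degrees(r.x[1]),len(t))
E
```

```text
[ 553.5 -240.7  228.6] [-3.1413e+00  1.5000e-03  3.1172e+00] [ 0.76 -0.55 -1.48]
118 10 [ 525.7 -240.7  122.7] 525.1 [-243.6 -237.5]
126 31 [ 525.8 -240.6  129.8] 524.9 [-244.4 -236.6]
134 32 [ 525.9 -240.6  138.5] 525.0 [-244.2 -236.7]
142 37 [ 526.  -240.3  145.6] 525.0 [-244.1 -236.8]
150 36 [ 525.8 -240.6  154.2] 525.1 [-244. -237.]
158 36 [ 525.9 -240.3  162. ] 525.2 [-243.9 -237.1]
166 12 [ 525.6 -240.9  167. ] 525.1 [-243.6 -238.5]
tube [5.5278e+02 2.4000e-02 9.5625e+01] 1.3882009710291177 7367
```

View pics/c4.png

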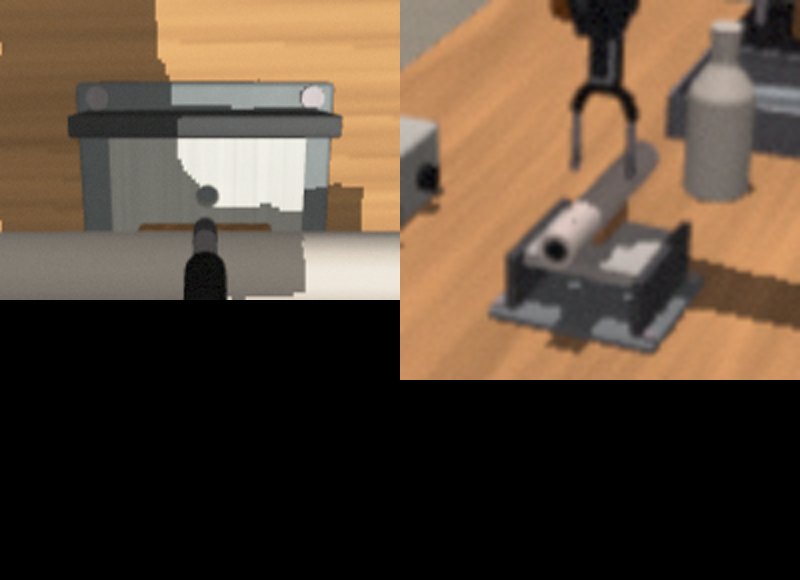

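The wrist crop shows the leg at (205,230) just in front of the plate hole at (207,195), which is pixel (323.5,157.5). The side crop shows the U upright over the tube. I'll refine the hole position from this closer view.

```bash
python3 - <<'E'
from h import *
im=np.load('w4.npz'); T=np.load('T4.npy'); g=cv2.cvtColor(im["color"],cv2.COLOR_RGB2GRAY).astype(float)
fx,fy,cx,cy=[float(im[k]) for k in("fx","fy","cx","cy")]
def onplane(u,v,z):
    d=T[:3,:3]@np.array([(u-cx)/fx,(v-cy)/fy,1]); return (T[:3,3]+d*(z-T[2,3])/d[2]).round(2)
print(g[149:167,312:336].astype(int))
m=np.zeros_like(g,bool); m[150:165,314:333]=g[150:165,314:333]<85
v,u=np.nonzero(m); (c,r)=cv2.minEnclosingCircle(np.stack([u,v],1).astype(np.float32)); print(len(u),c,r,onplane(u.mean(),v.mean(),60),onplane(*c,60))
print(onplane(u.min()-.5,v.mean(),60),onplane(u.max()+.5,v.mean(),60),onplane(u.mean(),v.min()-.5,60),onplane(u.mean(),v.max()+.5,60))
E
```

```text
[[115 114 112 131 181 196 231 234 234 237 235 234 234 234 233 234 234 236
  238 238 234 236 235 235]
 [115 112 113 113 110 153 232 234 234 236 235 236 233 234 234 233 234 236
  237 237 235 236 234 234]
 [116 115 115 114 111 130 183 200 235 237 236 229 230 234 235 235 236 237
  238 239 235 237 235 236]
 [115 112 114 110 111 110 112 148 224 209 191 175 176 198 222 235 236 238
  238 239 235 237 236 236]
 [115 116 114 109 110 112 112 128 167 120 101  93  95 112 159 211 232 238
  240 239 237 237 236 236]
 [116 114 115 112 112 111 108  97  97  72  74  78  75  75  88 134 200 239
  239 238 236 238 237 235]
 [115 115 116 112 112 110  97  80  75  76  75  77  75  76  73  79 143 229
  239 239 237 237 237 236]
 [114 115 113 112 109 105  85  73  76  76  76  77  75  74  75  78 114 204
  238 238 236 236 236 236]
 [115 116 113 110 109 104  82  75  74  78  77  76  78  76  73  77 100 186
  239 238 236 237 235 236]
 [115 112 110 112 110 105  87  76  75  76  72  78  78  74  76  79 103 182
  239 239 236 237 236 236]
 [114 113 115 110 110 106  92  81  75  76  75  77  76  78  75  80 105 190
  239 238 236 23
[... 236 characters left out ...]
13 109 104  96  90  87  90  88  99 135 192 225 237
  236 238 235 237 236 233]
 [117 115 115 110 111 112 112 114 107 106 100  98 101 106 136 169 187 191
  193 191 187 190 190 188]
 [115 115 113 110 111 112 112 116 113 113 111 108 109 111 113 114 111 116
  117 114 114 116 113 114]
 [116 114 112 113 109 112 114 111 113 114 115 114 115 112 116 112 116 113
  116 114 112 113 111 111]
 [113 115 114 109 111 110 111 113 114 115 115 116 113 112 112 112 113 113
  113 116 112 113 116 115]]
62 (322.74139404296875, 157.08621215820312) 4.742271423339844 [ 528.45 -240.23   60.  ] [ 528.21 -240.28   60.  ]
[ 528.33 -245.19   60.  ] [ 528.56 -235.84   60.  ] [ 524.85 -240.14   60.  ] [ 532.39 -240.33   60.  ]
```

Emit:
{"method": "step_arm", "body": {
  "plan": [
    {"dx": 0.0013, "dy": 0.0018, "dz": 0, "ax": 0, "ay": 0, "az": 0, "gripper": 0},
    {"dx": 0, "dy": 0, "dz": 0.025, "ax": 0, "ay": 0, "az": 0, "gripper": 0},
    {"dx": 0, "dy": 0, "dz": 0.025, "ax": 0, "ay": 0, "az": 0, "gripper": 0},
    {"dx": 0, "dy": 0, "dz": 0.025, "ax": 0, "ay": 0, "az": 0, "gripper": 0},
    {"dx": 0, "dy": 0, "dz": 0.025, "ax": 0, "ay": 0, "az": 0, "gripper": 0},
    {"dx": 0, "dy": 0, "dz": 0.025, "ax": 0, "ay": 0, "az": 0, "gripper": 0},
    {"dx": 0, "dy": 0, "dz": 0.025, "ax": 0, "ay": 0, "az": 0, "gripper": 0},
    {"dx": 0, "dy": 0, "dz": 0.02, "ax": 0, "ay": 0, "az": 0, "gripper": 0},
    {"dx": 0, "dy": 0, "dz": 0.01, "ax": 0, "ay": 0, "az": 0, "gripper": 0},
    {"dx": 0, "dy": 0, "dz": 0, "ax": 0, "ay": 0, "az": 0, "gripper": 0},
    {"dx": 0, "dy": 0, "dz": 0, "ax": 0, "ay": 0, "az": 0, "gripper": 0}
  ]
}}

```text
clock: 8.22
eef_pos: [552.6, -240.6, 174.0]
tool_rot: [-3.141, 0.0, 3.116]
force: [-0.4, -0.2, 0.3]
width: 10.8
gripper_force: 59.3
```

Emit:
{"method": "step_arm", "body": {
  "plan": [
    {"dx": 0, "dy": 0, "dz": 0.006, "ax": 0, "ay": 0, "az": 0, "gripper": 0},
    {"dx": 0, "dy": 0, "dz": 0.006, "ax": 0, "ay": 0, "az": 0, "gripper": 0},
    {"dx": 0, "dy": 0, "dz": 0, "ax": 0, "ay": 0, "az": 0, "gripper": 0}
  ]
}}

```text
clock: 8.6
eef_pos: [552.2, -240.5, 170.0]
tool_rot: [3.141, -0.0, 3.116]
force: [-0.6, -0.1, -1.4]
width: 11.2
gripper_force: 59.3
```

Emit:
{"method": "step_arm", "body": {
  "plan": [
    {"dx": 0, "dy": 0, "dz": 0.006, "ax": 0, "ay": 0, "az": 0, "gripper": 0},
    {"dx": 0, "dy": 0, "dz": 0, "ax": 0, "ay": 0, "az": 0, "gripper": 0}
  ]
}}

```text
clock: 8.85
eef_pos: [552.3, -240.5, 168.3]
tool_rot: [3.141, -0.0, 3.116]
force: [-0.3, 0.8, -1.6]
width: 11.0
gripper_force: 59.3
```

Emit:
{"method": "step_arm", "body": {
  "plan": [
    {"dx": 0, "dy": 0, "dz": 0.006, "ax": 0, "ay": 0, "az": 0, "gripper": 0},
    {"dx": 0, "dy": 0, "dz": 0, "ax": 0, "ay": 0, "az": 0, "gripper": 0}
  ]
}}

```text
clock: 9.1
eef_pos: [552.3, -240.5, 166.4]
tool_rot: [3.141, -0.0, 3.116]
force: [-0.7, 0.5, -1.1]
width: 10.7
gripper_force: 59.3
```

Emit:
{"method": "step_arm", "body": {
  "plan": [
    {"dx": 0, "dy": 0, "dz": 0.004, "ax": 0, "ay": 0, "az": 0, "gripper": 0},
    {"dx": 0, "dy": 0, "dz": 0, "ax": 0, "ay": 0, "az": 0, "gripper": 0}
  ]
}}

```text
clock: 9.35
eef_pos: [552.3, -240.5, 165.3]
tool_rot: [3.141, -0.0, 3.116]
force: [-0.0, 0.7, -0.8]
width: 11.0
gripper_force: 59.3
```

Emit:
{"method": "step_arm", "body": {
  "plan": [
    {"dx": 0, "dy": 0, "dz": 0.006, "ax": 0, "ay": 0, "az": 0, "gripper": 0},
    {"dx": 0, "dy": 0, "dz": 0, "ax": 0, "ay": 0, "az": 0, "gripper": 0}
  ]
}}

```text
clock: 9.6
eef_pos: [552.2, -240.5, 163.4]
tool_rot: [3.141, -0.0, 3.116]
force: [0.5, -0.7, -1.1]
width: 11.1
gripper_force: 59.3
```

Emit:
{"method": "step_arm", "body": {
  "plan": [
    {"dx": 0, "dy": 0, "dz": 0.006, "ax": 0, "ay": 0, "az": 0, "gripper": 0},
    {"dx": 0, "dy": 0, "dz": 0, "ax": 0, "ay": 0, "az": 0, "gripper": 0}
  ]
}}

```text
clock: 9.85
eef_pos: [552.2, -240.5, 161.6]
tool_rot: [3.142, -0.0, 3.116]
force: [0.6, 0.7, -0.8]
width: 11.0
gripper_force: 59.3
```

Emit:
{"method": "step_arm", "body": {
  "plan": [
    {"dx": 0, "dy": 0, "dz": 0.006, "ax": 0, "ay": 0, "az": 0, "gripper": 0},
    {"dx": 0, "dy": 0, "dz": 0, "ax": 0, "ay": 0, "az": 0, "gripper": 0}
  ]
}}

```text
clock: 10.1
eef_pos: [552.2, -240.5, 159.8]
tool_rot: [3.141, -0.0, 3.116]
force: [-0.7, 0.7, -1.4]
width: 11.0
gripper_force: 59.3
```

No force and tips about 9 mm below the plate top: both legs are in the holes. I'll approach the tube gently.

Emit:
{"method": "step_arm", "body": {
  "plan": [
    {"dx": 0, "dy": 0, "dz": 0.006, "ax": 0, "ay": 0, "az": 0, "gripper": 0},
    {"dx": 0, "dy": 0, "dz": 0.006, "ax": 0, "ay": 0, "az": 0, "gripper": 0},
    {"dx": 0, "dy": 0, "dz": 0.006, "ax": 0, "ay": 0, "az": 0, "gripper": 0},
    {"dx": 0, "dy": 0, "dz": 0.006, "ax": 0, "ay": 0, "az": 0, "gripper": 0},
    {"dx": 0, "dy": 0, "dz": 0.004, "ax": 0, "ay": 0, "az": 0, "gripper": 0},
    {"dx": 0, "dy": 0, "dz": 0, "ax": 0, "ay": 0, "az": 0, "gripper": 0}
  ]
}}

```text
clock: 10.85
eef_pos: [552.3, -240.5, 151.5]
tool_rot: [3.141, -0.0, 3.116]
force: [-0.2, -0.1, -1.4]
width: 10.9
gripper_force: 59.3
```

Emit:
{"method": "step_arm", "body": {
  "plan": [
    {"dx": 0, "dy": 0, "dz": 0.004, "ax": 0, "ay": 0, "az": 0, "gripper": 0},
    {"dx": 0, "dy": 0, "dz": 0.004, "ax": 0, "ay": 0, "az": 0, "gripper": 0},
    {"dx": 0, "dy": 0, "dz": 0, "ax": 0, "ay": 0, "az": 0, "gripper": 0}
  ]
}}

```text
clock: 11.22
eef_pos: [552.4, -240.5, 149.2]
tool_rot: [3.142, 0.0, 3.116]
force: [-0.1, -0.6, -1.9]
width: 11.0
gripper_force: 59.3
```

Emit:
{"method": "step_arm", "body": {
  "plan": [
    {"dx": 0, "dy": 0, "dz": 0.004, "ax": 0, "ay": 0, "az": 0, "gripper": 0},
    {"dx": 0, "dy": 0, "dz": 0.004, "ax": 0, "ay": 0, "az": 0, "gripper": 0},
    {"dx": 0, "dy": 0, "dz": 0, "ax": 0, "ay": 0, "az": 0, "gripper": 0}
  ]
}}

```text
clock: 11.6
eef_pos: [552.5, -240.6, 147.8]
tool_rot: [-3.141, 0.0, 3.116]
force: [-1.8, -0.2, 6.2]
width: 11.2
gripper_force: 60.5
```

Emit:
{"method": "step_arm", "body": {
  "plan": [
    {"dx": 0, "dy": 0, "dz": 0.004, "ax": 0, "ay": 0, "az": 0, "gripper": 0},
    {"dx": 0, "dy": 0, "dz": 0.004, "ax": 0, "ay": 0, "az": 0, "gripper": 0},
    {"dx": 0, "dy": 0, "dz": 0, "ax": 0, "ay": 0, "az": 0, "gripper": 0}
  ]
}}

```text
clock: 11.98
eef_pos: [552.5, -240.5, 145.5]
tool_rot: [-3.141, 0.0, 3.116]
force: [-2.1, 0.0, 6.8]
width: 11.3
gripper_force: 60.6
```

Emit:
{"method": "step_arm", "body": {
  "plan": [
    {"dx": 0, "dy": 0, "dz": 0.004, "ax": 0, "ay": 0, "az": 0, "gripper": 0},
    {"dx": 0, "dy": 0, "dz": 0.004, "ax": 0, "ay": 0, "az": 0, "gripper": 0},
    {"dx": 0, "dy": 0, "dz": 0, "ax": 0, "ay": 0, "az": 0, "gripper": 0}
  ]
}}

```text
clock: 12.35
eef_pos: [552.5, -240.5, 143.1]
tool_rot: [-3.141, 0.0, 3.116]
force: [-2.2, 1.5, 7.1]
width: 11.3
gripper_force: 60.6
```

Emit:
{"method": "step_arm", "body": {
  "plan": [
    {"dx": 0, "dy": 0, "dz": 0.004, "ax": 0, "ay": 0, "az": 0, "gripper": 0},
    {"dx": 0, "dy": 0, "dz": 0.004, "ax": 0, "ay": 0, "az": 0, "gripper": 0},
    {"dx": 0, "dy": 0, "dz": 0, "ax": 0, "ay": 0, "az": 0, "gripper": 0}
  ]
}}

```text
clock: 12.72
eef_pos: [552.5, -240.5, 140.7]
tool_rot: [-3.141, 0.001, 3.116]
force: [-1.8, -0.3, 7.2]
width: 11.2
gripper_force: 60.6
```

Emit:
{"method": "step_arm", "body": {
  "plan": [
    {"dx": 0, "dy": 0, "dz": 0.004, "ax": 0, "ay": 0, "az": 0, "gripper": 0},
    {"dx": 0, "dy": 0, "dz": 0, "ax": 0, "ay": 0, "az": 0, "gripper": 0}
  ]
}}

```text
clock: 12.98
eef_pos: [552.5, -240.5, 139.5]
tool_rot: [-3.141, 0.0, 3.116]
force: [-2.7, 0.9, 6.3]
width: 11.2
gripper_force: 60.6
```

Emit:
{"method": "step_arm", "body": {
  "plan": [
    {"dx": 0, "dy": 0, "dz": 0.002, "ax": 0, "ay": 0, "az": 0, "gripper": 0},
    {"dx": 0, "dy": 0, "dz": 0, "ax": 0, "ay": 0, "az": 0, "gripper": 0}
  ]
}}

```text
clock: 13.22
eef_pos: [552.5, -240.5, 139.0]
tool_rot: [-3.141, 0.001, 3.116]
force: [-2.0, 0.9, 7.4]
width: 11.1
gripper_force: 60.6
```

Emit:
{"method": "step_arm", "body": {
  "plan": [
    {"dx": 0, "dy": 0, "dz": 0.002, "ax": 0, "ay": 0, "az": 0, "gripper": 0},
    {"dx": 0, "dy": 0, "dz": 0, "ax": 0, "ay": 0, "az": 0, "gripper": 0}
  ]
}}

```text
clock: 13.48
eef_pos: [552.5, -240.5, 138.3]
tool_rot: [-3.141, 0.0, 3.116]
force: [-2.2, 1.2, 6.5]
width: 11.0
gripper_force: 60.6
```

Emit:
{"method": "step_arm", "body": {
  "plan": [
    {"dx": 0, "dy": 0, "dz": 0.002, "ax": 0, "ay": 0, "az": 0, "gripper": 0},
    {"dx": 0, "dy": 0, "dz": 0, "ax": 0, "ay": 0, "az": 0, "gripper": 0}
  ]
}}

```text
clock: 13.72
eef_pos: [552.5, -240.5, 137.9]
tool_rot: [-3.141, 0.001, 3.116]
force: [-3.1, 1.3, 8.7]
width: 11.1
gripper_force: 60.9
```

Emit:
{"method": "step_arm", "body": {
  "plan": [
    {"dx": 0, "dy": 0, "dz": 0.001, "ax": 0, "ay": 0, "az": 0, "gripper": 0},
    {"dx": 0, "dy": 0, "dz": 0, "ax": 0, "ay": 0, "az": 0, "gripper": 0}
  ]
}}

```text
clock: 13.98
eef_pos: [552.5, -240.6, 137.9]
tool_rot: [-3.141, 0.001, 3.116]
force: [-2.8, 1.4, 10.3]
width: 11.4
gripper_force: 61.1
```

Emit:
{"method": "step_arm", "body": {
  "plan": [
    {"dx": 0, "dy": 0, "dz": 0.002, "ax": 0, "ay": 0, "az": 0, "gripper": 0},
    {"dx": 0, "dy": 0, "dz": 0, "ax": 0, "ay": 0, "az": 0, "gripper": 0}
  ]
}}

```text
clock: 14.22
eef_pos: [552.5, -240.6, 137.8]
tool_rot: [-3.141, 0.001, 3.116]
force: [-3.7, 1.1, 13.8]
width: 11.4
gripper_force: 61.7
```

Emit:
{"method": "step_arm", "body": {
  "plan": [
    {"dx": 0, "dy": 0, "dz": 0.001, "ax": 0, "ay": 0, "az": 0, "gripper": 0},
    {"dx": 0, "dy": 0, "dz": 0, "ax": 0, "ay": 0, "az": 0, "gripper": 0}
  ]
}}

```text
clock: 14.48
eef_pos: [552.6, -240.6, 137.8]
tool_rot: [-3.141, 0.001, 3.116]
force: [-4.2, 2.2, 14.6]
width: 11.4
gripper_force: 61.9
```

The position has stalled at 137.8 mm while the force rises: the saddle is on its stop. I'll relieve the load, open and retreat.

Emit:
{"method": "step_arm", "body": {
  "plan": [
    {"dx": 0, "dy": 0, "dz": -0.003, "ax": 0, "ay": 0, "az": 0, "gripper": 0},
    {"dx": 0, "dy": 0, "dz": 0, "ax": 0, "ay": 0, "az": 0, "gripper": 0.3},
    {"dx": 0, "dy": 0, "dz": 0, "ax": 0, "ay": 0, "az": 0, "gripper": 0.4},
    {"dx": 0, "dy": 0, "dz": 0, "ax": 0, "ay": 0, "az": 0, "gripper": 0.5},
    {"dx": 0, "dy": 0, "dz": 0, "ax": 0, "ay": 0, "az": 0, "gripper": 0.5},
    {"dx": 0, "dy": 0, "dz": 0, "ax": 0, "ay": 0, "az": 0, "gripper": 0.5},
    {"dx": 0, "dy": 0, "dz": -0.03, "ax": 0, "ay": 0, "az": 0, "gripper": 0.5},
    {"dx": 0, "dy": 0, "dz": -0.08, "ax": 0, "ay": 0, "az": 0, "gripper": 0.5},
    {"dx": 0, "dy": 0, "dz": -0.15, "ax": 0, "ay": 0, "az": 0, "gripper": 0.5},
    {"dx": 0, "dy": 0, "dz": -0.15, "ax": 0, "ay": 0, "az": 0, "gripper": 0.5},
    {"dx": 0, "dy": 0, "dz": 0, "ax": 0, "ay": 0, "az": 0, "gripper": 0.5},
    {"dx": 0, "dy": 0, "dz": 0, "ax": 0, "ay": 0, "az": 0, "gripper": 0.5}
  ]
}}

```text
clock: 15.98
eef_pos: [551.9, -240.5, 259.3]
tool_rot: [-3.141, -0.0, 3.116]
force: [-0.3, -0.3, -0.8]
width: 42.9
gripper_force: 0.0
```

```bash
python3 - <<'E'
from h import *
s,im=grab("wrist"); T=Ttool(s)@im["T_tool_cam"]; _,i2=grab("side")
o=np.zeros((400,800,3),np.uint8); o[:300,:400]=cv2.resize(im["color"][100:250,220:420],None,fx=2,fy=2)
o[:380,400:]=cv2.resize(i2["color"][120:215,310:410],None,fx=4,fy=4,interpolation=2)
cv2.imwrite('pics/c5.png',o[:,:,::-1])
W=cloud(im,T).reshape(-1,3); w=W[(abs(W[:,0]-552)<80)&(abs(W[:,1]+241)<110)]
q=pts(w,140,155); print("lug top",rect(q),np.median(q[:,2]))
from scipy.optimize import least_squares
t=pts(w,78,106);t=t[abs(t[:,1]+241)>20]
f=lambda p:np.hypot((t[:,0]-p[0]-p[1]*(t[:,1]+241)),t[:,2]-p[2])-16
r=least_squares(f,[552,0.02,86],loss='soft_l1');print("tube",r.x.round(3))
E
```

```text
lug top (488, array([ 550.3, -240.5,  146.6]), array([ 551.3, -240.4]), array([11.2, 26. ]), 88.2, np.float64(148.9)) 146.79385646292752
tube [5.52712e+02 2.50000e-02 8.48610e+01]
```

View pics/c5.png

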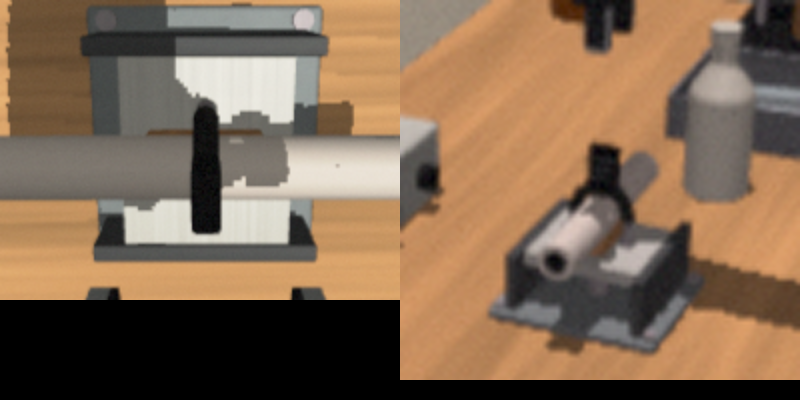

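The pictures show the bolt seated astride the tube (lug at (205,170) left, (603,165) right), and the measured heights put the tube on its stop.

```bash
python3 -c "
from cell import ctrl
print(ctrl.finish_job())"
```

```text
the job is handed in; nothing more can be done
None
```

The wide U-bolt is astride the tube with both legs through the plate, the saddle is pressed down to its stop (highest force read about 16 N), and the gripper has let go and backed off; the job is handed in at about 16 s.

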